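# Put the coal train away in the stock sleeve

## Robot

A 6-joint arm with a two-finger parallel gripper is mounted at the origin on a cart in front of the work surface, level with it; the furniture and walls round the work are solid. World frame = base frame: x ahead of the robot, y to its left, z up, the work surface at z = 0. Lengths are in m, angles in degrees, forces in N, time in s.
With the tool pointing down it reaches from about 0.4 to 0.825 m from the base axis. Payload 7 kg.
Tool frame: the origin (TCP) lies midway between the tips of the shut fingers; the grasp point (between the pads) lies r.pinch_z behind it (r.pinch_z is the distance from the TCP to the grasp point, in m); z points along the fingers, y is the line along which they close (so a half turn about z gives the same grasp; the last joint's range is limited). The gripper opens to 88 mm and grips with 3 to 60 N. Pads are 19 mm wide; open, the fingers measure 130 mm over their backs; the gripper's body (78 mm by 193 mm) begins 47 mm behind the grasp point.
Start: joints at [93.512, 20.546, 0.682, 0, -70.136, -16.507], TCP at [0.152, 0.658, 0.227] pointing down, gripper open.
Joint ranges: [-176.03, 176.03], [-82.01, 121.73], [-58.28, 71.71], [-173.87, 95.51], [-174.79, -0.11], [-173.66, 173.66]. Speed limits (degrees/s): [136.94, 136.94, 172.46, 180, 180, 180].

## Interface

Orientations are given as [roll, pitch, yaw] about the fixed x, y, z axes, in that order (R = Rz(yaw) Ry(pitch) Rx(roll)).
In Python, from plant import r, optics, job gives the robot as it stands.
- The arm moves only by the shell command python3 -m crank 'ROWS' [FORCE]. ROWS is JSON, a list of rows, each an object with "xyz": the shift along the tool's x, y, z in units of 30 mm (1.0 is 30 mm), a list of three; "delta_rot": the turn, a rotation vector about the tool's x, y, z in degrees, a list of three; "claw": the closure, from 0 (fully open) to 1 (shut). A call has 1 to 20 rows; each row is the pose to reach, as a shift and turn from the pose commanded when the call began, along the tool's axes at that moment; what a row does not reach only later rows make up. A row lasts 1/8 s, in which the tool goes at most 62.5 mm and 10.7 degrees, less where a joint would pass 70% of its speed; a pose out of reach is approached as far as the arm can. A call with a gripper value outside its range is refused whole. The fingers move at their own pace and stop on an object; FORCE is the grip in N (left out, the last holds). Time passes only in rows, so rows that repeat a pose let the fingers close. It gives the time, the measured TCP pose, the force, the opening and the grip force at its end, in the units of the state.
- r.get_state(): the state, without advancing time (a new reading comes with each control period).
- optics.capture(name): name is "scene" or "top" or "wrist"; returns a dict with "img" (480x640x3 uint8, blue, green, red), "fovy" (degrees; the focal length in pixels is half the picture's height over the tangent of half this angle, whatever the lens; pixels are square), "cx", "cy" (the principal point, pixels), "eye" and "rotation" of the camera in the world; the wrist camera has in their place "hand_eye" (4x4, takes a point from camera to tool coordinates, whose origin is the TCP and whose axes are the flange's). Camera axes: x right, y up, looking along -z (the intrinsics and any distortion apply to the point x, -y, -z); pixel columns grow to the right and rows downward; lengths in m; the calibration is good to about 2 mm. A picture is of the moment at which its call begins: read the wrist's pose just before it. There is no depth.
- job.close_job(): hands the job in; it is judged then, once.
The state is a dict: "time_s": time; "joints": joint angles; "qd": joint speeds; "joint_torque": joint torques, N m; "tcp_pos": TCP position; "eef_rot": TCP orientation; "contact_force": force on the tool from outside, world axes, zero at the start; "moment": the same for the moment, N m; "gripper_width": finger opening in m; "gripper_force": force on a finger pad.
Only numpy, scipy, OpenCV 4.12 (cv2) and the standard library are available. Lean on these libraries where they do the work, as an engineer would, in place of code of your own. Each camera call takes 0.05 s, during which the arm holds its last target. There are 200 camera calls.

## Task

Put the coal train away in the stock sleeve: swing the red keeper bar right back from the mouth, run every coal wagon in along the rails one after another, each pushing the last one deeper, and the brake van last of all so that it stands just inside the mouth. When the whole train is inside, swing the keeper bar across the mouth until it clicks home into its catch. Do not knock the glue or oil bottle over, and keep every vehicle on its wheels.

Things in the scene. Friction and masses are not known exactly. Their poses are not given: they have to be found in the camera images.
- sleeve: stock sleeve: a plywood tube for model wagons with a clear roof, closed at its far end, fixed. Origin on the worktop (z = 0) in the middle of the mouth; +y points out of the mouth along the rails, the tube runs along -y, +x points away from the robot. Rail tops 8 mm high all along, from the apron's end (y = +105 mm) to the end stop (y = -366 mm): room for four vehicles and 14 mm to spare
- sleeve_mouth (a point): middle of the mouth at rail height (8 mm). Low guides, tops 21.5 mm high, 41 mm apart, run from here to the end stop; towards the apron they flare out to 53 mm apart at y = +31 mm of the sleeve. Above the guides it is open from the mouth to y = -36 mm; there the covered part starts (66 mm wide outside, top 73 mm high, headroom 62 mm over the rails)
- sleeve_apron (a point): on the rails of the open apron in front of the mouth, 58 mm out from the mouth, at rail height. The apron is flat and 60 mm wide, with nothing at its sides
- keeper_hinge (a point): vertical hinge axis of the keeper bar, at half the bar's height (33 mm above the worktop); in the sleeve's frame x = -34, y = +6 mm. The hinge post is 16 mm across, 41 mm high. On the other side of the mouth stands the catch post (x = +40 to +49, y = -2 to +20 mm of the sleeve, 44 mm high)
- keeper_knob (a point): middle of the keeper bar's upright round black knob (13 mm across, from 45 to 75 mm above the worktop), 46 mm from the hinge axis. The bar is red, 8 mm thick, 14 mm tall (26 to 40 mm above the worktop) and 70 mm long
- keeper (a joint): keeper bar angle, rad: 0 = shut (across the mouth, along the sleeve's +x), growing counter-clockwise from above as it swings out; 1.57 = straight out of the mouth, 2.9 = open stop (towards the robot). Stiff: it stays where it is left. A sprung ball in the catch post is snapped past at about 0.11 rad (a few N at the knob); then the bar stays shut by itself
- coal_wagon_1_center (a point): middle (22 mm above the wheel treads) of a grey two-axle coal wagon, 80 g. Along its y axis 88 mm over the buffers (either end may lead); body 40 mm wide, 76 mm long, 16 to 44 mm above the treads, to be gripped across. Buffers 13 to 21 mm above the treads, 6 mm past the body ends; push on them. The wheels do not turn, it slides. May be absent
- coal_wagon_2_center (a point): middle (22 mm above the wheel treads) of a red oxide two-axle coal wagon, 80 g. Along its y axis 88 mm over the buffers (either end may lead); body 40 mm wide, 76 mm long, 16 to 44 mm above the treads, to be gripped across. Buffers 13 to 21 mm above the treads, 6 mm past the body ends; push on them. The wheels do not turn, it slides. May be absent
- coal_wagon_3_center (a point): middle (22 mm above the wheel treads) of a grey two-axle coal wagon, 80 g. Along its y axis 88 mm over the buffers (either end may lead); body 40 mm wide, 76 mm long, 16 to 44 mm above the treads, to be gripped across. Buffers 13 to 21 mm above the treads, 6 mm past the body ends; push on them. The wheels do not turn, it slides. May be absent
- brake_van_center (a point): middle (26 mm above the wheel treads) of the brown brake van with a grey roof, 90 g. Along its y axis 88 mm over the buffers (either end may lead); body 40 mm wide, 76 mm long, 16 to 52 mm above the treads; buffers as on the wagons. Always there
- oil_bottle: oil dropper bottle, 25 mm across, 85 mm tall, origin in the middle of its underside; bystander
- glue_bottle: glue bottle with a blue cap, 32 mm across, 83 mm tall, origin in the middle of its underside; bystander

How it is judged:
By the outcome, as a careful person would: the job done as asked, in the order asked, and still so for the second after the job is handed in, with the robot touching nothing.
Of coal_wagon_1, coal_wagon_2, coal_wagon_3 only 2 to 3 are there at a start; the rules pass over those that are not, and their reading is None.
At some moment in a run one of coal_wagon_3, brake_van may be knocked a few centimetres aside while the robot is not near it.
It also fails if it takes over 210 s, if anything falls off the work surface, if the arm or the gripper's body presses on something with over 40 N, if the wrist force passes 120 N, or if a joint passes its speed limit or range.

## Working session

There is one attempt and no reset: what is moved stays moved. The work goes in short steps, Python scripts to look and compute and a shell command to move; the robot and the scene stay as the last step left them, time stands still between calls to the robot, and variables do not carry over. Pictures are saved under pics/ and viewed, at most 14 in all, crops included, and the job is handed in when it is done.

```bash
ls; mkdir -p pics
python3 - <<'E'
from plant import r,optics,job
import cv2,numpy as np
print(r.get_state(), r.pinch_z)
for n in("scene","top","wrist"):
    c=optics.capture(n); cv2.imwrite(f"pics/{n}0.png",c["img"])
    print(n,{k:(v.tolist() if hasattr(v,'tolist') else v) for k,v in c.items() if k!="img"})
E
```

```text
pics
{'time_s': 0.0, 'joints': array([ 9.35111862e+01,  2.05901120e+01,  6.34159327e-01, -2.04068382e-02,
       -7.01355993e+01, -1.65075422e+01]), 'qd': array([ 0.08491914,  0.00570601, -0.00574139,  0.02066106, -0.03229876,
        0.09683908]), 'joint_torque': array([ 2.09980186e-03, -5.82730114e+01,  2.93043441e+01,  6.99674428e+00,
        6.85954874e-03, -1.50661845e-04]), 'tcp_pos': array([0.15170704, 0.65723141, 0.22563965]), 'eef_rot': array([ 1.79906770e+02, -7.62316187e-03, -1.30032993e+01]), 'contact_force': array([ 0.12266111, -0.26021666,  0.25542634]), 'moment': array([-0.03005915, -0.00977347, -0.05878951]), 'gripper_force': 0.0, 'gripper_width': 0.08738716550878622} 0.0188
scene {'fovy': 50.5882974833731, 'cx': 319.78257031172893, 'cy': 237.08901922542705, 'eye': [-0.4980945820177801, -0.985943343401176, 0.8257669537792007], 'rotation': [59.55521703154202, 1.4546172320006359, -48.609713222401986]}
top {'fovy': 42.15064728586068, 'cx': 317.56923126119904, 'cy': 245.562047011137, 'eye': [-0.8062664164830875, -0.22906674009437672, 1.6606563158704433], 'rotation': [39.358986611545845, -0.9300750078121899, -83.87709354690756]}
wrist {'fovy': 61.45910542207485, 'cx': 319.7190887355017, 'cy': 241.3597414884221, 'hand_eye': [[-0.00038867381993282094, 0.9611332291087284, 0.27608470590688483, 0.07528100057688687], [0.9999992102595165, 0.0007035331765505577, -0.001041403578794207, -0.0005061677046606095], [-0.0011951623346355652, 0.27608408310530835, -0.9611327435078341, -0.15702031016246004], [0.0, 0.0, 0.0, 1.0]]}
```

View pics/scene0.png

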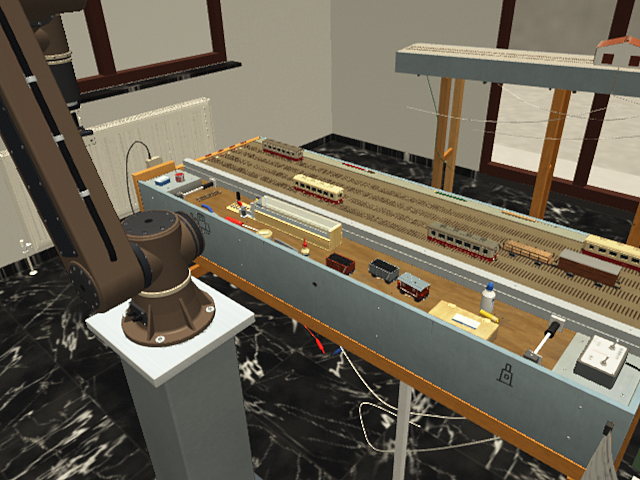

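View pics/top0.png

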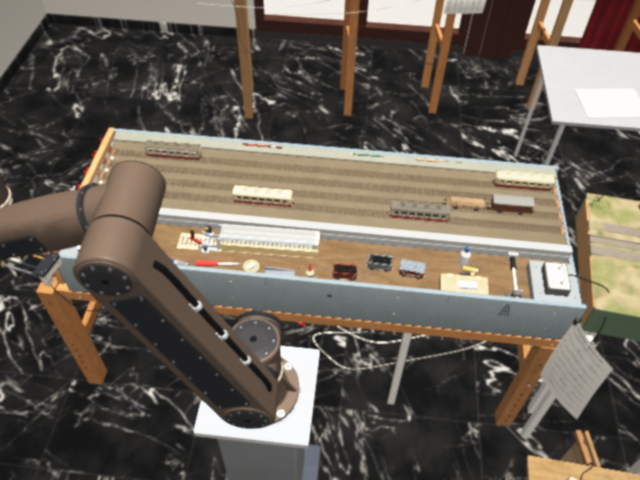

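The scene shows the sleeve with its mouth and red keeper at the left end. The red oxide wagon, one grey wagon and the brake van stand to the right of it. I'll enlarge for pixel positions.

```bash
cat > h.py <<'E'
from plant import r,optics,job
import cv2,numpy as np
from scipy.spatial.transform import Rotation as R
def cam(c,st=None):
    f=240/np.tan(np.radians(c["fovy"]/2))
    if "eye" in c: return f,np.array(c["eye"]),R.from_euler("xyz",c["rotation"],degrees=True).as_matrix()
    H=np.array(c["hand_eye"]);T=R.from_euler("xyz",st["eef_rot"],degrees=True).as_matrix()
    return f,st["tcp_pos"]+T@H[:3,3],T@H[:3,:3]
def toplane(c,uv,z,st=None):
    f,e,M=cam(c,st);d=M@np.array([(uv[0]-c["cx"])/f,-(uv[1]-c["cy"])/f,-1]);return e+d*(z-e[2])/d[2]
def proj(c,p,st=None):
    f,e,M=cam(c,st);q=M.T@(np.array(p)-e);return np.array([c["cx"]+f*q[0]/-q[2],c["cy"]-f*q[1]/-q[2]])
E
python3 - <<'E'
from h import *
c=optics.capture("top");im=c["img"]
print(c.keys())
a=cv2.resize(im[220:300,165:325],None,fx=5,fy=5,interpolation=cv2.INTER_CUBIC)[:,:800]
b=cv2.resize(im[235:305,325:485],None,fx=5,fy=5,interpolation=cv2.INTER_CUBIC)
a=a[:240] if 0 else a[:300]; b=b[:300]
cv2.imwrite("pics/t1.png",np.vstack([a,b]))
for uv in[(318,248),(215,238),(310,275),(344,278),(380,268),(411,273),(467,265)]: print(uv,toplane(c,uv,0).round(3))
E
```

```text
dict_keys(['img', 'fovy', 'cx', 'cy', 'eye', 'rotation'])
(318, 248) [ 0.541 -0.113  0.   ]
(215, 238) [0.542 0.247 0.   ]
(310, 275) [ 0.422 -0.099  0.   ]
(344, 278) [ 0.423 -0.212 -0.   ]
(380, 268) [ 0.479 -0.329  0.   ]
(411, 273) [ 0.471 -0.433  0.   ]
(467, 265) [ 0.527 -0.621  0.   ]
```

View pics/wrist0.png

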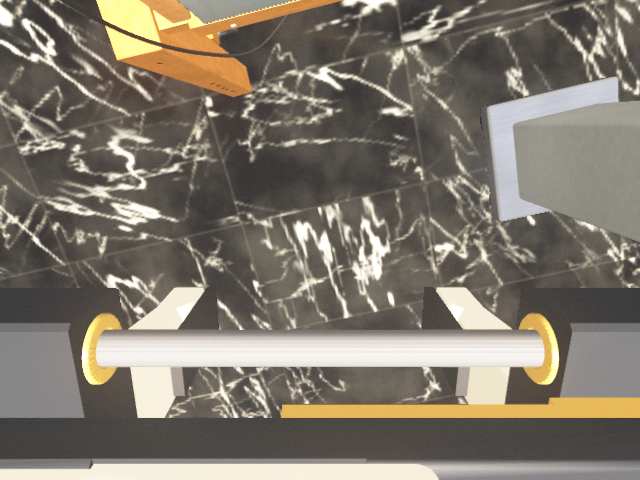

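View pics/t1.png

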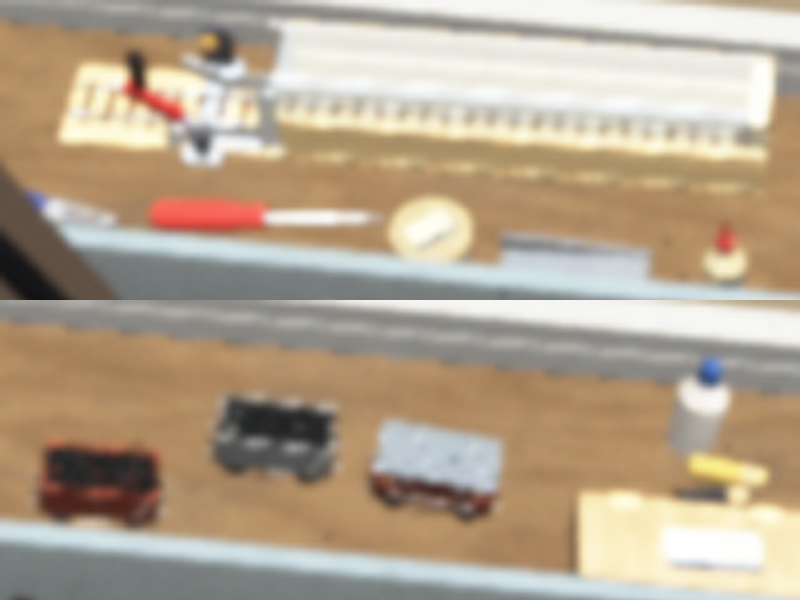

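The top crop shows:
- The keeper bar points out and away over the apron: hinge at about (203,148), knob at about (135,72).
- A dark and yellow object is near the catch post at (210,45).
- Below that are the red wagon at (100,485), the grey wagon at (275,440), the van at (435,470) and the glue bottle at (697,405).

The wrist camera sees only floor, so I'll move it over the mouth.

```bash
cat >> h.py <<'E'
def go(x,y,z,yaw,st=None):
    st=st or r.get_state();T=R.from_euler("xyz",st["eef_rot"],degrees=True)
    G=R.from_euler("xyz",[180,0,yaw],degrees=True)
    print("xyz",(T.inv().apply(np.array([x,y,z])-st["tcp_pos"])/.03).round(2),"rot",(T.inv()*G).as_rotvec(degrees=True).round(1))
def snap(n,fn,box=None,k=1):
    st=r.get_state();c=optics.capture(n);im=c["img"];cv2.imwrite(fn,im) if box is None else cv2.imwrite(fn,cv2.resize(im[box[1]:box[3],box[0]:box[2]],None,fx=k,fy=k,interpolation=cv2.INTER_CUBIC))
    import pickle;pickle.dump((c,st),open(fn+".pkl","wb"));return c,st
E
python3 -c "
from h import *
go(.53,.25,.26,-90)"
python3 -m crank '[{"xyz":[15.2,10.2,-1.1],"delta_rot":[0,0,77],"claw":0},{"xyz":[15.2,10.2,-1.1],"delta_rot":[0,0,77],"claw":0},{"xyz":[15.2,10.2,-1.1],"delta_rot":[0,0,77],"claw":0},{"xyz":[15.2,10.2,-1.1],"delta_rot":[0,0,77],"claw":0},{"xyz":[15.2,10.2,-1.1],"delta_rot":[0,0,77],"claw":0},{"xyz":[15.2,10.2,-1.1],"delta_rot":[0,0,77],"claw":0},{"xyz":[15.2,10.2,-1.1],"delta_rot":[0,0,77],"claw":0},{"xyz":[15.2,10.2,-1.1],"delta_rot":[0,0,77],"claw":0},{"xyz":[15.2,10.2,-1.1],"delta_rot":[0,0,77],"claw":0},{"xyz":[15.2,10.2,-1.1],"delta_rot":[0,0,77],"claw":0},{"xyz":[15.2,10.2,-1.1],"delta_rot":[0,0,77],"claw":0},{"xyz":[15.2,10.2,-1.1],"delta_rot":[0,0,77],"claw":0}]'
python3 -c "
from h import *
snap('wrist','pics/w1.png')"
```

```text
xyz [15.34 10.4  -1.12] rot [ 0. -0. 77.]
time_s: 1.7
tcp_pos: [0.5266, 0.2578, 0.2595]
eef_rot: [180.0, 0.0, -89.9]
contact_force: [-0.0, -1.1, 0.7]
gripper_width: 0.0877
gripper_force: 0.0
```

View pics/w1.png

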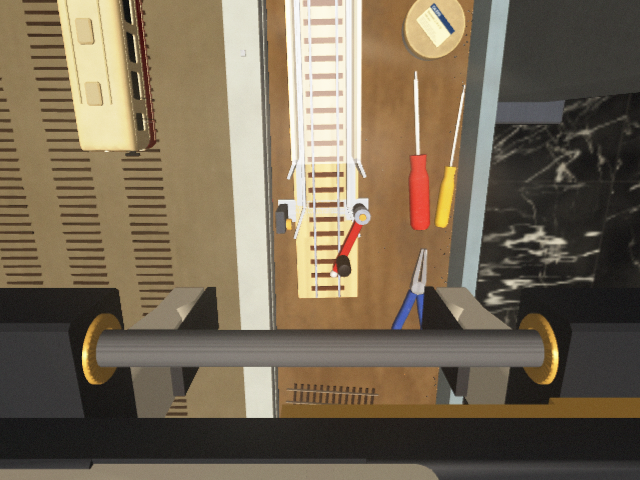

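The wrist view shows the mouth: hinge post at (362,215), knob at (344,266), catch post at (284,218), apron end at row 297. There is no bottle nearby. I'll enlarge the mouth.

```bash
python3 -c "
from h import *
im=cv2.imread('pics/w1.png')
a=cv2.resize(im[150:310,270:390],None,fx=3.75,fy=3.75,interpolation=cv2.INTER_CUBIC)
b=cv2.resize(im[0:160,280:372],None,fx=3.75,fy=3.75,interpolation=cv2.INTER_CUBIC)
cv2.imwrite('pics/w1c.png',np.hstack([a,b]))"
```

```text
(no output)
```

View pics/w1c.png

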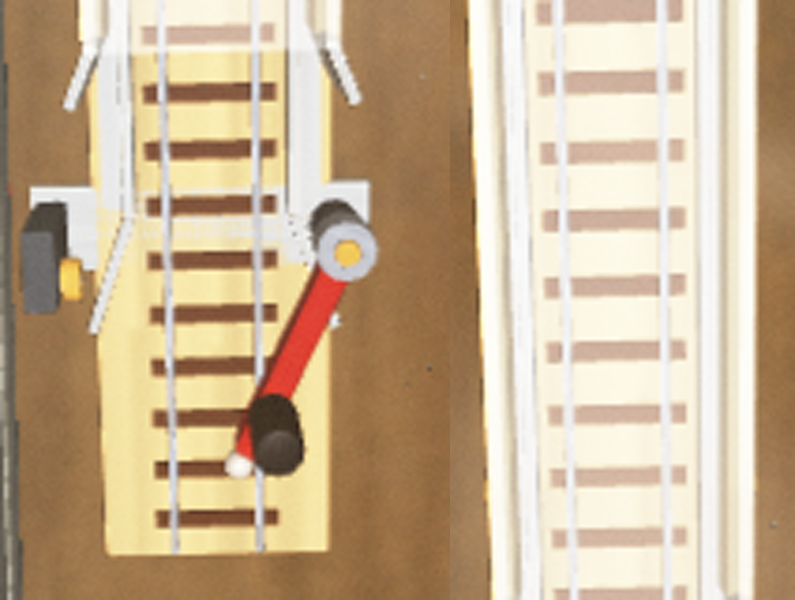

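```bash
python3 -c "
from h import *
import pickle
c,st=pickle.load(open('pics/w1.png.pkl','rb'))
A=lambda u,v,z:toplane(c,(270+u/3.75,150+v/3.75),z,st)
B=lambda u,v,z:toplane(c,(280+(u-450)/3.75,v/3.75),z,st)
m=lambda p,q:(p+q)/2
P=[m(A(175,552,.008),A(261,552,.008)),m(A(163,60,.008),A(256,60,.008)),m(B(574,590,.008),B(669,590,.008)),m(B(557,10,.008),B(663,10,.008))]
print(np.round(P,4))
print('gauge',A(175,552,.008)-A(261,552,.008))
print('hinge',A(347,252,.042),'knob',A(278,448,.075),'tip',A(239,464,.033))
print('aprncorners',A(106,552,.005),A(329,552,.005))
p=np.polyfit([q[1] for q in P],[q[0] for q in P],1);print('x=',p, 'yaw',np.degrees(-np.arctan(p[0])))
"
```

```text
[[0.5182 0.3643 0.008 ]
 [0.5215 0.2223 0.008 ]
 [0.5216 0.2138 0.008 ]
 [0.5251 0.0771 0.008 ]]
gauge [2.51404597e-02 3.47694675e-05 0.00000000e+00]
hinge [0.48689953 0.26694155 0.042     ] knob [0.50552589 0.30759565 0.075     ] tip [0.51328953 0.32747838 0.033     ]
aprncorners [0.55114399 0.36565597 0.005     ] [0.48547542 0.36556515 0.005     ]
x= [-0.02386864  0.52683325] yaw 1.367312794645202
```

```bash
python3 -m crank '[{"xyz":[-1.66,0.7,4.5],"delta_rot":[0,0,0],"claw":0.45},{"xyz":[-1.66,0.7,4.5],"delta_rot":[0,0,0],"claw":0.45},{"xyz":[-1.66,0.7,4.5],"delta_rot":[0,0,0],"claw":0.45},{"xyz":[-1.66,0.7,4.5],"delta_rot":[0,0,0],"claw":0.45},{"xyz":[-1.66,0.7,6],"delta_rot":[0,0,0],"claw":0.45},{"xyz":[-1.66,0.7,7.1],"delta_rot":[0,0,0],"claw":0.45},{"xyz":[-1.66,0.7,7.1],"delta_rot":[0,0,0],"claw":0.45},{"xyz":[-1.66,0.7,7.1],"delta_rot":[0,0,0],"claw":0.45},{"xyz":[-1.66,0.7,7.1],"delta_rot":[0,0,0],"claw":1},{"xyz":[-1.66,0.7,7.1],"delta_rot":[0,0,0],"claw":1},{"xyz":[-1.66,0.7,7.1],"delta_rot":[0,0,0],"claw":1},{"xyz":[-1.66,0.7,7.1],"delta_rot":[0,0,0],"claw":1},{"xyz":[-1.66,0.7,7.1],"delta_rot":[0,0,0],"claw":1},{"xyz":[-1.66,0.7,7.1],"delta_rot":[0,0,0],"claw":1}]' 10
```

```text
time_s: 3.5
tcp_pos: [0.5063, 0.3067, 0.0467]
eef_rot: [180.0, -0.0, -90.0]
contact_force: [-1.0, -1.0, 2.2]
gripper_width: 0.0125
gripper_force: 10.0
```

Knob gripped (12.5 mm). I'll swing it along the arc.

```bash
python3 -m crank '[{"xyz":[-0.08,0.18,0],"delta_rot":[0,0,0],"claw":1},{"xyz":[-0.12,0.37,0],"delta_rot":[0,0,0],"claw":1},{"xyz":[-0.14,0.57,0],"delta_rot":[0,0,0],"claw":1},{"xyz":[-0.13,0.77,0],"delta_rot":[0,0,0],"claw":1},{"xyz":[-0.11,0.96,0],"delta_rot":[0,0,0],"claw":1},{"xyz":[-0.05,1.16,0],"delta_rot":[0,0,0],"claw":1},{"xyz":[0.03,1.34,0],"delta_rot":[0,0,0],"claw":1},{"xyz":[0.14,1.52,0],"delta_rot":[0,0,0],"claw":1},{"xyz":[0.27,1.67,0],"delta_rot":[0,0,0],"claw":1},{"xyz":[0.41,1.81,0],"delta_rot":[0,0,0],"claw":1},{"xyz":[0.57,1.93,0],"delta_rot":[0,0,0],"claw":1},{"xyz":[0.75,2.03,0],"delta_rot":[0,0,0],"claw":1},{"xyz":[0.9,2.09,0],"delta_rot":[0,0,0],"claw":1},{"xyz":[1.05,2.13,0],"delta_rot":[0,0,0],"claw":1},{"xyz":[1.05,2.13,0],"delta_rot":[0,0,0],"claw":1},{"xyz":[1.05,2.13,0],"delta_rot":[0,0,0],"claw":1}]'
```

```text
time_s: 5.5
tcp_pos: [0.442, 0.2748, 0.0465]
eef_rot: [180.0, -0.0, -90.0]
contact_force: [-0.6, 0.8, 5.8]
gripper_width: 0.0127
gripper_force: 10.0
```

```bash
python3 -m crank '[{"xyz":[0,0,0],"delta_rot":[0,0,0],"claw":0.5},{"xyz":[0,0,0],"delta_rot":[0,0,0],"claw":0.5},{"xyz":[0,0,-1],"delta_rot":[0,0,0],"claw":0.5},{"xyz":[0,0,-2.5],"delta_rot":[0,0,0],"claw":0.5},{"xyz":[0,0,-5],"delta_rot":[0,0,0],"claw":0},{"xyz":[19.2,-0.93,-10.4],"delta_rot":[0,0,0],"claw":0},{"xyz":[19.2,-0.93,-10.4],"delta_rot":[0,0,0],"claw":0},{"xyz":[19.2,-0.93,-10.4],"delta_rot":[0,0,0],"claw":0},{"xyz":[19.2,-0.93,-10.4],"delta_rot":[0,0,0],"claw":0},{"xyz":[19.2,-0.93,-10.4],"delta_rot":[0,0,0],"claw":0},{"xyz":[19.2,-0.93,-10.4],"delta_rot":[0,0,0],"claw":0},{"xyz":[19.2,-0.93,-10.4],"delta_rot":[0,0,0],"claw":0},{"xyz":[19.2,-0.93,-10.4],"delta_rot":[0,0,0],"claw":0},{"xyz":[19.2,-0.93,-10.4],"delta_rot":[0,0,0],"claw":0},{"xyz":[19.2,-0.93,-10.4],"delta_rot":[0,0,0],"claw":0},{"xyz":[19.2,-0.93,-10.4],"delta_rot":[0,0,0],"claw":0},{"xyz":[19.2,-0.93,-10.4],"delta_rot":[0,0,0],"claw":0},{"xyz":[19.2,-0.93,-10.4],"delta_rot":[0,0,0],"claw":0},{"xyz":[19.2,-0.93,-10.4],"delta_rot":[0,0,0],"claw":0}]'
python3 -c "
from h import *
snap('wrist','pics/w2.png')"
```

```text
time_s: 7.88
tcp_pos: [0.4704, -0.2998, 0.3586]
eef_rot: [-180.0, 0.0, -89.9]
contact_force: [0.5, 0.7, 0.4]
gripper_width: 0.0873
gripper_force: 0.0
```

View pics/w2.png

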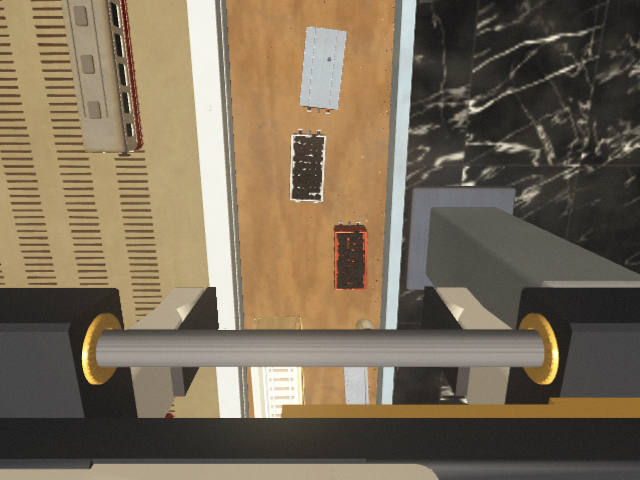

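The wrist view shows the van roof at about (324,68), tilted, with the grey wagon at about (308,168) and the red wagon at about (350,258). I'll enlarge for the corners.

```bash
python3 -c "
from h import *
im=cv2.imread('pics/w2.png')
a=cv2.resize(im[15:215,280:380],None,fx=3,fy=3,interpolation=cv2.INTER_CUBIC)
b=cv2.resize(im[120:320,280:380],None,fx=3,fy=3,interpolation=cv2.INTER_CUBIC)
cv2.imwrite('pics/w2c.png',np.hstack([a,b]))"
```

```text
(no output)
```

View pics/w2c.png

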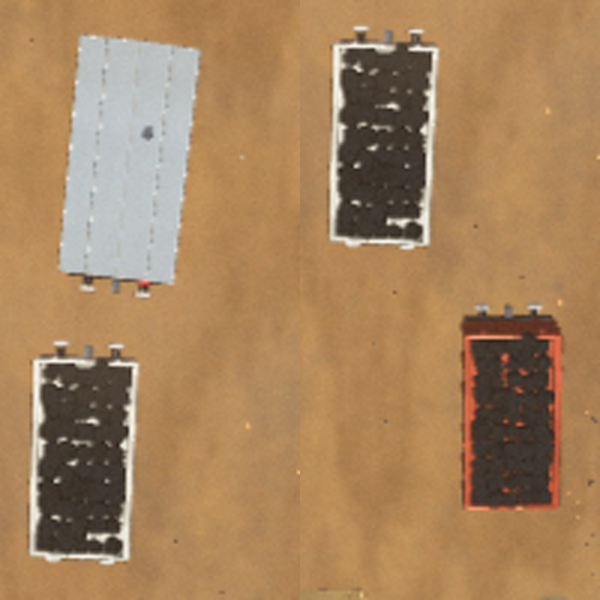

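```bash
cat >> h.py <<'E'
def rect(c,st,pts,z):
    p=np.array([toplane(c,q,z,st)[:2] for q in pts]) # order: -y end: +x,-x corner; +y end: -x,+x corner
    a=(p[0]+p[1])/2;b=(p[2]+p[3])/2;d=b-a
    print("centre",p.mean(0).round(4),"len",np.linalg.norm(d).round(4),"wid",np.linalg.norm((p[0]+p[3]-p[1]-p[2])/2).round(4),"axis deg from +y (ccw)",np.degrees(np.arctan2(-d[0],d[1])).round(1))
E
python3 -c "
from h import *
import pickle
c,st=pickle.load(open('pics/w2.png.pkl','rb'))
A=lambda u,v:(280+u/3,15+v/3)
B=lambda u,v:(280+(u-300)/3,120+v/3)
rect(c,st,[A(80,36),A(200,48),A(175,283),A(60,271)],.052)
rect(c,st,[B(334,44),B(438,46),B(430,244),B(330,241)],.044)
rect(c,st,[B(466,337),B(562,336),B(560,509),B(464,509)],.044)
rect(c,st,[B(462,320),B(561,319),B(560,509),B(464,509)],.044)
"
```

```text
centre [ 0.4683 -0.4318] len 0.0776 wid 0.0419 axis deg from +y (ccw) -5.7
centre [ 0.4855 -0.3262] len 0.0753 wid 0.0393 axis deg from +y (ccw) -2.2
centre [ 0.4328 -0.213 ] len 0.0748 wid 0.0394 axis deg from +y (ccw) 0.7
centre [ 0.4334 -0.2165] len 0.0819 wid 0.04 axis deg from +y (ccw) 1.4
```

```bash
python3 -c "
from h import *
import pickle
c,st=pickle.load(open('pics/w2.png.pkl','rb'))
im=c['img'];print(im[258,366:404].tolist())
t=optics.capture('top');print([(k,t['img'][k,345].tolist()) for k in range(272,296)])
for z in(0,.01,.02,.03,.04):
  print(z,[toplane(c,(u,258),z,st)[:2].round(4) for u in(380,386,400)],[toplane(t,(345,v),z)[:2].round(4) for v in(279,281,285)])
"
```

```text
[[64, 98, 196], [79, 124, 179], [83, 129, 174], [82, 126, 173], [81, 127, 171], [84, 128, 172], [84, 128, 170], [83, 125, 169], [84, 125, 167], [83, 124, 166], [85, 127, 172], [83, 124, 165], [82, 131, 173], [84, 132, 176], [86, 130, 173], [87, 133, 176], [95, 137, 179], [101, 118, 130], [97, 106, 106], [106, 115, 113], [102, 111, 111], [105, 113, 115], [102, 110, 107], [199, 200, 188], [220, 220, 206], [218, 217, 206], [217, 218, 206], [219, 219, 206], [220, 220, 207], [222, 222, 210], [220, 220, 208], [223, 222, 208], [221, 221, 208], [220, 220, 207], [174, 178, 166], [80, 86, 84], [42, 45, 49], [42, 45, 50]]
[(272, [46, 54, 95]), (273, [55, 69, 133]), (274, [48, 60, 115]), (275, [41, 48, 86]), (276, [34, 42, 79]), (277, [45, 55, 89]), (278, [95, 111, 137]), (279, [142, 164, 187]), (280, [164, 182, 197]), (281, [203, 208, 204]), (282, [227, 225, 210]), (283, [230, 226, 210]), (284, [213, 207, 191]), (285, [168, 165, 153]), (286, [134, 134, 126]), (287, [127, 127, 120]), (288, [126, 126, 120]), (289, [126, 126, 120]), (290, [123, 124, 118]), (291, [122, 122, 116]), (292, [122, 122, 
[... 218 characters left out ...]
array([ 0.3955, -0.2178])]
0.01 [array([ 0.3919, -0.2063]), array([ 0.384 , -0.2063]), array([ 0.3656, -0.2064])] [array([ 0.4124, -0.216 ]), array([ 0.4043, -0.2166]), array([ 0.3882, -0.2179])]
0.02 [array([ 0.3935, -0.2097]), array([ 0.3857, -0.2097]), array([ 0.3677, -0.2097])] [array([ 0.405 , -0.2161]), array([ 0.397 , -0.2167]), array([ 0.381, -0.218])]
0.03 [array([ 0.3951, -0.213 ]), array([ 0.3875, -0.213 ]), array([ 0.3697, -0.213 ])] [array([ 0.3976, -0.2161]), array([ 0.3896, -0.2168]), array([ 0.3738, -0.218 ])]
0.04 [array([ 0.3966, -0.2163]), array([ 0.3892, -0.2163]), array([ 0.3718, -0.2163])] [array([ 0.3903, -0.2162]), array([ 0.3823, -0.2168]), array([ 0.3665, -0.2181])]
```

```bash
python3 -c "
from h import *
import pickle
c,st=pickle.load(open('pics/w2.png.pkl','rb'))
im=c['img'];print([(k,im[168,k].tolist()) for k in range(186,240,2)])
t=optics.capture('top');print([(k,t['img'][k,380].tolist()) for k in range(228,256)])
for z in(0,.02,.04,.06,.08,.1):
  print(z,[toplane(c,(u,168),z,st)[:2].round(4) for u in(218,230)],[toplane(t,(380,v),z)[:2].round(4) for v in(236,240,244,248,252)])
"
```

```text
[(186, [121, 163, 184]), (188, [120, 164, 184]), (190, [119, 161, 182]), (192, [118, 162, 183]), (194, [123, 166, 187]), (196, [122, 166, 189]), (198, [120, 160, 182]), (200, [220, 234, 237]), (202, [234, 242, 244]), (204, [235, 243, 245]), (206, [234, 244, 245]), (208, [234, 243, 244]), (210, [233, 243, 243]), (212, [235, 243, 245]), (214, [235, 244, 245]), (216, [235, 244, 245]), (218, [235, 244, 245]), (220, [236, 245, 246]), (222, [236, 244, 246]), (224, [236, 245, 246]), (226, [113, 125, 132]), (228, [101, 114, 122]), (230, [190, 209, 214]), (232, [101, 116, 119]), (234, [106, 118, 127]), (236, [98, 146, 186]), (238, [94, 143, 184])]
[(228, [222, 230, 233]), (229, [239, 242, 243]), (230, [242, 245, 245]), (231, [243, 246, 246]), (232, [243, 246, 246]), (233, [236, 239, 240]), (234, [202, 209, 211]), (235, [155, 161, 163]), (236, [136, 140, 141]), (237, [134, 138, 139]), (238, [146, 151, 154]), (239, [157, 164, 167]), (240, [146, 153, 155]), (241, [136, 140, 141]), (242, [131, 136, 138]), (243, [125, 137, 146]), (244, [112, 138, 162]), (245, [106, 141, 175]), (246, [106, 144, 179
[... 687 characters left out ...]
0.3207]), array([ 0.5682, -0.3215]), array([ 0.5505, -0.3223]), array([ 0.533, -0.323]), array([ 0.5158, -0.3238])]
0.06 [array([ 0.585 , -0.3284]), array([ 0.5716, -0.3284])] [array([ 0.5688, -0.3196]), array([ 0.5512, -0.3203]), array([ 0.5338, -0.3211]), array([ 0.5165, -0.3218]), array([ 0.4994, -0.3226])]
0.08 [array([ 0.58  , -0.3304]), array([ 0.5672, -0.3304])] [array([ 0.5516, -0.3185]), array([ 0.5342, -0.3192]), array([ 0.517, -0.32 ]), array([ 0.5   , -0.3207]), array([ 0.4831, -0.3214])]
0.1 [array([ 0.575 , -0.3324]), array([ 0.5628, -0.3325])] [array([ 0.5345, -0.3173]), array([ 0.5173, -0.3181]), array([ 0.5003, -0.3188]), array([ 0.4835, -0.3195]), array([ 0.4668, -0.3202])]
```

```bash
python3 -m crank '[{"xyz":[0.88,-0.5,7.5],"delta_rot":[0,0,2.2],"claw":0.2},{"xyz":[0.88,-0.5,7.5],"delta_rot":[0,0,2.2],"claw":0.2},{"xyz":[0.88,-0.5,7.5],"delta_rot":[0,0,2.2],"claw":0.2},{"xyz":[0.88,-0.5,7.5],"delta_rot":[0,0,2.2],"claw":0.2},{"xyz":[0.88,-0.5,8.5],"delta_rot":[0,0,2.2],"claw":0.2},{"xyz":[0.88,-0.5,9.5],"delta_rot":[0,0,2.2],"claw":0.2},{"xyz":[0.88,-0.5,10.5],"delta_rot":[0,0,2.2],"claw":0.2},{"xyz":[0.88,-0.5,11.4],"delta_rot":[0,0,2.2],"claw":0.2},{"xyz":[0.88,-0.5,11.4],"delta_rot":[0,0,2.2],"claw":0.2},{"xyz":[0.88,-0.5,11.4],"delta_rot":[0,0,2.2],"claw":1},{"xyz":[0.88,-0.5,11.4],"delta_rot":[0,0,2.2],"claw":1},{"xyz":[0.88,-0.5,11.4],"delta_rot":[0,0,2.2],"claw":1},{"xyz":[0.88,-0.5,11.4],"delta_rot":[0,0,2.2],"claw":1},{"xyz":[0.88,-0.5,11.4],"delta_rot":[0,0,2.2],"claw":1},{"xyz":[0.88,-0.5,11.4],"delta_rot":[0,0,2.2],"claw":1},{"xyz":[0.88,-0.5,11.4],"delta_rot":[0,0,2.2],"claw":1}]' 15
```

```text
time_s: 10.02
tcp_pos: [0.4857, -0.3272, 0.0174]
eef_rot: [-179.9, -0.0, -92.2]
contact_force: [-0.9, 2.0, 5.7]
gripper_width: 0.0397
gripper_force: 15.0
```

```bash
python3 -c "
from h import *
go(.5191,.322,.15,-88.6);go(.5191,.322,.027,-88.6)"
```

```text
xyz [-21.67  -0.29  -4.43] rot [-0.1 -0.  -3.6]
xyz [-21.67  -0.29  -0.33] rot [-0.1 -0.  -3.6]
```

```bash
python3 -m crank '[{"xyz":[0,0,-2],"delta_rot":[0,0,0],"claw":1},{"xyz":[0,0,-4.4],"delta_rot":[0,0,0],"claw":1},{"xyz":[-1.5,0,-4.4],"delta_rot":[0,0,-3.6],"claw":1},{"xyz":[-3.5,-0.05,-4.4],"delta_rot":[0,0,-3.6],"claw":1},{"xyz":[-5.5,-0.1,-4.4],"delta_rot":[0,0,-3.6],"claw":1},{"xyz":[-7.5,-0.1,-4.4],"delta_rot":[0,0,-3.6],"claw":1},{"xyz":[-9.5,-0.15,-4.4],"delta_rot":[0,0,-3.6],"claw":1},{"xyz":[-11.5,-0.15,-4.4],"delta_rot":[0,0,-3.6],"claw":1},{"xyz":[-13.5,-0.2,-4.4],"delta_rot":[0,0,-3.6],"claw":1},{"xyz":[-15.5,-0.2,-4.4],"delta_rot":[0,0,-3.6],"claw":1},{"xyz":[-17.5,-0.25,-4.4],"delta_rot":[0,0,-3.6],"claw":1},{"xyz":[-19.5,-0.29,-4.4],"delta_rot":[0,0,-3.6],"claw":1},{"xyz":[-20.8,-0.29,-4.4],"delta_rot":[0,0,-3.6],"claw":1},{"xyz":[-21.67,-0.29,-4.4],"delta_rot":[0,0,-3.6],"claw":1},{"xyz":[-21.67,-0.29,-4.4],"delta_rot":[0,0,-3.6],"claw":1},{"xyz":[-21.67,-0.29,-3],"delta_rot":[0,0,-3.6],"claw":1},{"xyz":[-21.67,-0.29,-2],"delta_rot":[0,0,-3.6],"claw":1},{"xyz":[-21.67,-0.29,-1.2],"delta_rot":[0,0,-3.6],"claw":1},{"xyz":[-21.67,-0.29,-1.2],"delta_rot":[0,0,-3.6],"claw":1}]'
python3 -c "
from h import *
c,st=snap('wrist','pics/w3.png',(230,60,440,360),2)
go(.5191,.322,.027,-88.6)"
```

```text
time_s: 12.4
tcp_pos: [0.518, 0.3199, 0.0509]
eef_rot: [179.8, -0.2, -88.7]
contact_force: [-0.3, -0.1, -0.6]
gripper_width: 0.0398
gripper_force: 15.0
xyz [-0.04 -0.01  0.85] rot [ 0.1 -0.1 -0. ]
```

View pics/w3.png

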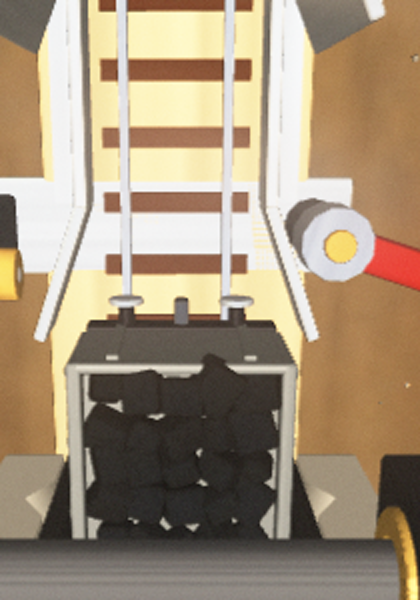

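The grey wagon hangs centred over the rails, ahead of the flare: buffers at (125,300) and (236,300), rails at cols 125 and 229. I'll set it down.

```bash
python3 -m crank '[{"xyz":[0,0,0.4],"delta_rot":[0,0,0],"claw":1},{"xyz":[0,0,0.65],"delta_rot":[0,0,0],"claw":1},{"xyz":[0,0,0.8],"delta_rot":[0,0,0],"claw":1},{"xyz":[0,0,0.86],"delta_rot":[0,0,0],"claw":1},{"xyz":[0,0,0.86],"delta_rot":[0,0,0],"claw":1},{"xyz":[0,0,0.86],"delta_rot":[0,0,0],"claw":0.36},{"xyz":[0,0,0.86],"delta_rot":[0,0,0],"claw":0.36},{"xyz":[0,0,0.86],"delta_rot":[0,0,0],"claw":0.36},{"xyz":[0,0,-1.5],"delta_rot":[0,0,0],"claw":0.36},{"xyz":[0,0,-2],"delta_rot":[0,0,0],"claw":0.36},{"xyz":[-2.6,0,-2],"delta_rot":[0,0,0],"claw":1},{"xyz":[-2.6,0,-2],"delta_rot":[0,0,0],"claw":1},{"xyz":[-2.6,0,-2],"delta_rot":[0,0,0],"claw":1},{"xyz":[-2.6,0,-2],"delta_rot":[0,0,0],"claw":1}]'
python3 -c "
from h import *
c,st=snap('wrist','pics/w4.png',(200,0,440,280),2)
go(.5175,.39,.026,-88.6);go(.5206,.262,.026,-88.6)"
```

```text
time_s: 14.2
tcp_pos: [0.5167, 0.3992, 0.1121]
eef_rot: [179.9, -0.1, -88.6]
contact_force: [0.7, -0.7, 0.5]
gripper_width: 0.0217
gripper_force: 0.0
xyz [ 0.3  -0.02  2.87] rot [ 0. -0. -0.]
xyz [ 4.57 -0.02  2.88] rot [ 0. -0. -0.]
```

View pics/w4.png

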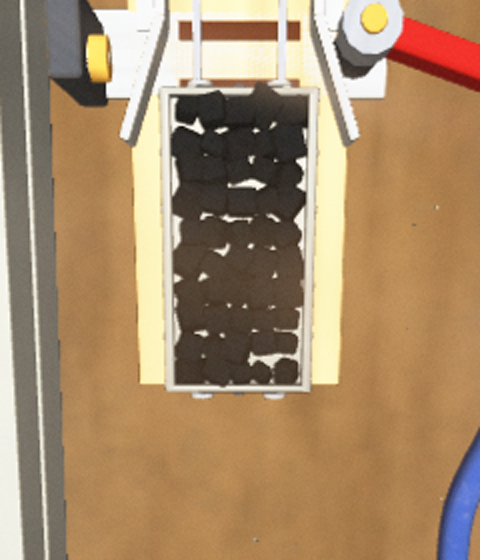

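The grey wagon stands on the rails between the flare, with its rear buffers at row 395. I'll push it in.

```bash
python3 -m crank '[{"xyz":[0,0,1.5],"delta_rot":[0,0,0],"claw":1},{"xyz":[0,0,2.87],"delta_rot":[0,0,0],"claw":1},{"xyz":[0,0,2.87],"delta_rot":[0,0,0],"claw":1},{"xyz":[0.3,0,2.87],"delta_rot":[0,0,0],"claw":1},{"xyz":[0.6,0,2.87],"delta_rot":[0,0,0],"claw":1},{"xyz":[0.9,0,2.87],"delta_rot":[0,0,0],"claw":1},{"xyz":[1.3,0,2.87],"delta_rot":[0,0,0],"claw":1},{"xyz":[1.7,0,2.87],"delta_rot":[0,0,0],"claw":1},{"xyz":[2.1,0,2.87],"delta_rot":[0,0,0],"claw":1},{"xyz":[2.5,0,2.87],"delta_rot":[0,0,0],"claw":1},{"xyz":[2.9,-0.02,2.87],"delta_rot":[0,0,0],"claw":1},{"xyz":[3.3,-0.02,2.87],"delta_rot":[0,0,0],"claw":1},{"xyz":[3.7,-0.02,2.87],"delta_rot":[0,0,0],"claw":1},{"xyz":[4,-0.02,2.87],"delta_rot":[0,0,0],"claw":1},{"xyz":[4.2,-0.02,2.87],"delta_rot":[0,0,0],"claw":1},{"xyz":[4.37,-0.02,2.87],"delta_rot":[0,0,0],"claw":1},{"xyz":[4.37,-0.02,2.87],"delta_rot":[0,0,0],"claw":1}]'
python3 -c "
from h import *
go(.5167,.3,.16,-90);go(.47,-.3,.36,-90)
c,st=snap('wrist','pics/w5.png',(200,0,440,280),2)"
```

```text
time_s: 16.38
tcp_pos: [0.521, 0.2684, 0.0266]
eef_rot: [-180.0, -0.0, -88.6]
contact_force: [1.5, 1.9, 3.0]
gripper_width: 0.0004
gripper_force: 1.8
xyz [-1.06  0.12 -4.45] rot [-0.  -0.   1.4]
xyz [ 18.9    2.16 -11.11] rot [-0.  -0.   1.4]
```

View pics/w5.png

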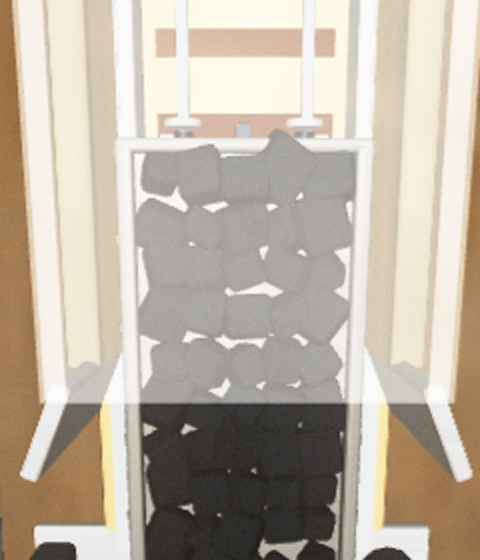

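The grey wagon is inside, straight in the guides. I'll back off, lift and look again at the other vehicles.

```bash
python3 -m crank '[{"xyz":[-0.4,0,0],"delta_rot":[0,0,0],"claw":1},{"xyz":[-0.4,0,-2],"delta_rot":[0,0,0],"claw":1},{"xyz":[-0.4,0,-4],"delta_rot":[0,0,0],"claw":1},{"xyz":[-0.4,0,-6],"delta_rot":[0,0,0],"claw":0.4},{"xyz":[18.9,2.16,-11.1],"delta_rot":[0,0,1.4],"claw":0.4},{"xyz":[18.9,2.16,-11.1],"delta_rot":[0,0,1.4],"claw":0.4},{"xyz":[18.9,2.16,-11.1],"delta_rot":[0,0,1.4],"claw":0.4},{"xyz":[18.9,2.16,-11.1],"delta_rot":[0,0,1.4],"claw":0.4},{"xyz":[18.9,2.16,-11.1],"delta_rot":[0,0,1.4],"claw":0.4},{"xyz":[18.9,2.16,-11.1],"delta_rot":[0,0,1.4],"claw":0.4},{"xyz":[18.9,2.16,-11.1],"delta_rot":[0,0,1.4],"claw":0.4},{"xyz":[18.9,2.16,-11.1],"delta_rot":[0,0,1.4],"claw":0.4},{"xyz":[18.9,2.16,-11.1],"delta_rot":[0,0,1.4],"claw":0.4},{"xyz":[18.9,2.16,-11.1],"delta_rot":[0,0,1.4],"claw":0.4},{"xyz":[18.9,2.16,-11.1],"delta_rot":[0,0,1.4],"claw":0.4},{"xyz":[18.9,2.16,-11.1],"delta_rot":[0,0,1.4],"claw":0.4},{"xyz":[18.9,2.16,-11.1],"delta_rot":[0,0,1.4],"claw":0.4}]'
python3 -c "
from h import *
c,st=snap('wrist','pics/w6.png',(260,0,420,300),2)
go(.4338,-.213,.1,-89.3);go(.4338,-.213,.016,-89.3)"
```

```text
time_s: 18.55
tcp_pos: [0.47, -0.2982, 0.359]
eef_rot: [179.9, 0.0, -89.9]
contact_force: [-0.1, -0.4, 0.5]
gripper_width: 0.0524
gripper_force: 0.0
xyz [-2.84  1.2   8.64] rot [ 0.   0.  -0.6]
xyz [-2.84  1.2  11.44] rot [ 0.   0.  -0.6]
```

View pics/w6.png

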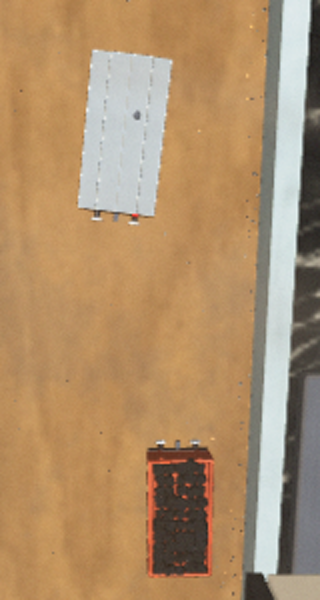

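Nothing has moved: van at full-image (322,67), red wagon at (350,258). I'll descend on the red wagon, narrow-open because of the front board.

```bash
python3 -m crank '[{"xyz":[-2.84,1.2,6],"delta_rot":[0,0,-0.6],"claw":0.42},{"xyz":[-2.84,1.2,8.6],"delta_rot":[0,0,-0.6],"claw":0.42},{"xyz":[-2.84,1.2,8.6],"delta_rot":[0,0,-0.6],"claw":0.42},{"xyz":[-2.84,1.2,8.6],"delta_rot":[0,0,-0.6],"claw":0.42},{"xyz":[-2.84,1.2,8.6],"delta_rot":[0,0,-0.6],"claw":0.42},{"xyz":[-2.84,1.2,8.6],"delta_rot":[0,0,-0.6],"claw":0.42},{"xyz":[-2.84,1.2,8.6],"delta_rot":[0,0,-0.6],"claw":0.42},{"xyz":[-2.84,1.2,9.6],"delta_rot":[0,0,-0.6],"claw":0.42},{"xyz":[-2.84,1.2,10],"delta_rot":[0,0,-0.6],"claw":0.42},{"xyz":[-2.84,1.2,10.4],"delta_rot":[0,0,-0.6],"claw":0.42},{"xyz":[-2.84,1.2,10.4],"delta_rot":[0,0,-0.6],"claw":0.42}]'
```

```text
time_s: 19.98
tcp_pos: [0.4338, -0.2142, 0.0472]
eef_rot: [180.0, 0.0, -89.4]
contact_force: [0.1, 0.5, -0.0]
gripper_width: 0.0507
gripper_force: 0.0
```

```bash
python3 -m crank '[{"xyz":[0,0,0.25],"delta_rot":[0,0,0],"claw":0.42},{"xyz":[0,0,0.5],"delta_rot":[0,0,0],"claw":0.42},{"xyz":[0,0,0.5],"delta_rot":[0,0,0],"claw":0.42}]'; python3 -m crank '[{"xyz":[0,0,0.25],"delta_rot":[0,0,0],"claw":0.42},{"xyz":[0,0,0.47],"delta_rot":[0,0,0],"claw":0.42},{"xyz":[0,0,0.47],"delta_rot":[0,0,0],"claw":0.42}]'
```

```text
time_s: 20.35
tcp_pos: [0.4335, -0.2141, 0.0319]
eef_rot: [179.9, 0.0, -89.4]
contact_force: [-0.2, -0.6, 0.0]
gripper_width: 0.0508
gripper_force: 0.0
time_s: 20.72
tcp_pos: [0.4335, -0.2141, 0.0177]
eef_rot: [179.9, 0.0, -89.4]
contact_force: [0.0, -0.3, -0.2]
gripper_width: 0.051
gripper_force: 0.0
```

No contact. I'll close and lift.

```bash
python3 -m crank '[{"xyz":[0,0,0],"delta_rot":[0,0,0],"claw":1},{"xyz":[0,0,0],"delta_rot":[0,0,0],"claw":1},{"xyz":[0,0,0],"delta_rot":[0,0,0],"claw":1},{"xyz":[0,0,0],"delta_rot":[0,0,0],"claw":1},{"xyz":[0,0,0],"delta_rot":[0,0,0],"claw":1},{"xyz":[0,0,-1],"delta_rot":[0,0,0],"claw":1},{"xyz":[0,0,-2.5],"delta_rot":[0,0,0],"claw":1},{"xyz":[0,0,-4.4],"delta_rot":[0,0,0],"claw":1},{"xyz":[0,0,-4.4],"delta_rot":[0,0,0],"claw":1}]' 15
python3 -c "
from h import *
go(.5190,.322,.15,-88.6);go(.5190,.322,.05,-88.6)"
```

```text
time_s: 21.85
tcp_pos: [0.4368, -0.2146, 0.1548]
eef_rot: [-179.5, -0.1, -89.4]
contact_force: [-0.2, 0.5, -2.4]
gripper_width: 0.0399
gripper_force: 15.0
xyz [-17.86  -2.94   0.16] rot [-0.5 -0.1 -0.8]
xyz [-17.86  -2.91   3.49] rot [-0.5 -0.1 -0.8]
```

```bash
python3 -m crank '[{"xyz":[-1.5,-0.2,0],"delta_rot":[0,0,-0.8],"claw":1},{"xyz":[-3.5,-0.5,0],"delta_rot":[0,0,-0.8],"claw":1},{"xyz":[-5.5,-0.8,0],"delta_rot":[0,0,-0.8],"claw":1},{"xyz":[-7.5,-1.1,0],"delta_rot":[0,0,-0.8],"claw":1},{"xyz":[-9.5,-1.5,0],"delta_rot":[0,0,-0.8],"claw":1},{"xyz":[-11.5,-1.8,0],"delta_rot":[0,0,-0.8],"claw":1},{"xyz":[-13.5,-2.2,0],"delta_rot":[0,0,-0.8],"claw":1},{"xyz":[-15.5,-2.6,0],"delta_rot":[0,0,-0.8],"claw":1},{"xyz":[-17,-2.86,0],"delta_rot":[0,0,-0.8],"claw":1},{"xyz":[-17.9,-2.86,0],"delta_rot":[0,0,-0.8],"claw":1},{"xyz":[-17.9,-2.86,0],"delta_rot":[0,0,-0.8],"claw":1},{"xyz":[-17.9,-2.86,1.5],"delta_rot":[0,0,-0.8],"claw":1},{"xyz":[-17.9,-2.86,3.2],"delta_rot":[0,0,-0.8],"claw":1},{"xyz":[-17.9,-2.86,3.2],"delta_rot":[0,0,-0.8],"claw":1},{"xyz":[-17.9,-2.86,3.2],"delta_rot":[0,0,-0.8],"claw":1}]'
python3 -c "
from h import *
c,st=snap('wrist','pics/w7.png',(230,60,440,360),2)
go(.5191,.322,.026,-88.6)"
```

```text
time_s: 23.72
tcp_pos: [0.5149, 0.3237, 0.056]
eef_rot: [-179.9, 0.0, -88.6]
contact_force: [0.1, 0.7, -0.4]
gripper_width: 0.0399
gripper_force: 15.0
xyz [ 0.08 -0.12  1.02] rot [-0.1  0.1  0. ]
```

View pics/w7.png

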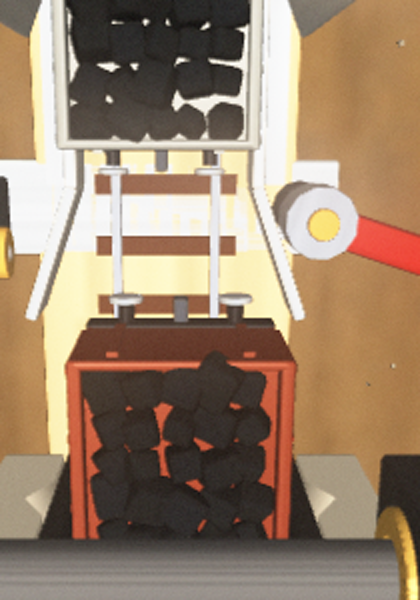

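The red wagon hangs about 4 mm to the right of the rails (buffers 125–236, rails 117–213). I'll correct by -0.13 in tool y, set it down, back out and push.

```bash
python3 -m crank '[{"xyz":[0.06,-0.13,0],"delta_rot":[0,0,0],"claw":1},{"xyz":[0.06,-0.13,0.4],"delta_rot":[0,0,0],"claw":1},{"xyz":[0.06,-0.13,0.75],"delta_rot":[0,0,0],"claw":1},{"xyz":[0.06,-0.13,0.95],"delta_rot":[0,0,0],"claw":1},{"xyz":[0.06,-0.13,1.01],"delta_rot":[0,0,0],"claw":1},{"xyz":[0.06,-0.13,1.01],"delta_rot":[0,0,0],"claw":1},{"xyz":[0.06,-0.13,1.01],"delta_rot":[0,0,0],"claw":0.36},{"xyz":[0.06,-0.13,1.01],"delta_rot":[0,0,0],"claw":0.36},{"xyz":[0.06,-0.13,1.01],"delta_rot":[0,0,0],"claw":0.36},{"xyz":[0.06,-0.13,-1.3],"delta_rot":[0,0,0],"claw":0.36},{"xyz":[0.06,-0.13,-1.8],"delta_rot":[0,0,0],"claw":0.36},{"xyz":[-2.5,-0.07,-1.8],"delta_rot":[0,0,0],"claw":1},{"xyz":[-2.5,-0.07,-1.8],"delta_rot":[0,0,0],"claw":1},{"xyz":[-2.5,-0.07,-1.8],"delta_rot":[0,0,0],"claw":1},{"xyz":[-2.5,-0.07,-1.8],"delta_rot":[0,0,0],"claw":1},{"xyz":[-2.5,-0.07,-1.8],"delta_rot":[0,0,0],"claw":1}]'
python3 -c "
from h import *
c,st=snap('wrist','pics/w8.png',(200,0,440,280),2)
go(.5175,.399,.026,-88.6);go(.5206,.268,.026,-88.6)"
```

```text
time_s: 25.78
tcp_pos: [0.5144, 0.3977, 0.1082]
eef_rot: [180.0, -0.0, -88.6]
contact_force: [0.1, 0.3, -0.9]
gripper_width: 0.0116
gripper_force: 0.0
xyz [-0.04 -0.1   2.74] rot [ 0. -0. -0.]
xyz [ 4.33 -0.1   2.75] rot [ 0. -0. -0.]
```

View pics/w8.png

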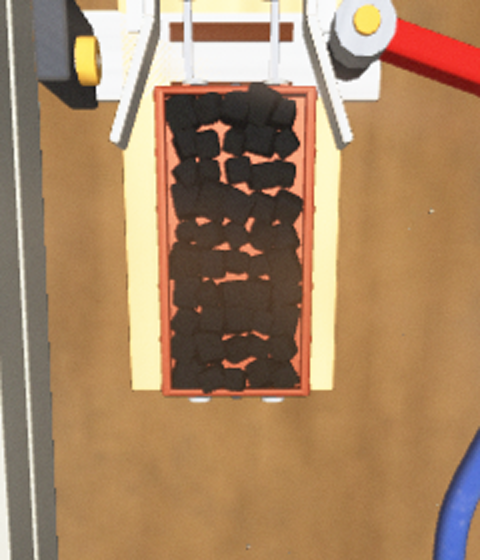

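The red wagon is on the rails, straight (top edges 155–316, rails 187–275). I'll push.

```bash
python3 -m crank '[{"xyz":[0,-0.1,1.5],"delta_rot":[0,0,0],"claw":1},{"xyz":[0,-0.1,2.74],"delta_rot":[0,0,0],"claw":1},{"xyz":[0,-0.1,2.74],"delta_rot":[0,0,0],"claw":1},{"xyz":[0.3,-0.1,2.74],"delta_rot":[0,0,0],"claw":1},{"xyz":[0.6,-0.1,2.74],"delta_rot":[0,0,0],"claw":1},{"xyz":[0.9,-0.1,2.74],"delta_rot":[0,0,0],"claw":1},{"xyz":[1.3,-0.1,2.74],"delta_rot":[0,0,0],"claw":1},{"xyz":[1.7,-0.1,2.74],"delta_rot":[0,0,0],"claw":1},{"xyz":[2.1,-0.1,2.74],"delta_rot":[0,0,0],"claw":1},{"xyz":[2.5,-0.1,2.74],"delta_rot":[0,0,0],"claw":1},{"xyz":[2.9,-0.1,2.74],"delta_rot":[0,0,0],"claw":1},{"xyz":[3.3,-0.1,2.74],"delta_rot":[0,0,0],"claw":1},{"xyz":[3.7,-0.1,2.74],"delta_rot":[0,0,0],"claw":1},{"xyz":[4,-0.1,2.74],"delta_rot":[0,0,0],"claw":1},{"xyz":[4.2,-0.1,2.74],"delta_rot":[0,0,0],"claw":1},{"xyz":[4.33,-0.1,2.74],"delta_rot":[0,0,0],"claw":1},{"xyz":[4.33,-0.1,2.74],"delta_rot":[0,0,0],"claw":1}]'
python3 -m crank '[{"xyz":[-0.4,0,0],"delta_rot":[0,0,0],"claw":1},{"xyz":[-0.4,0,-2],"delta_rot":[0,0,0],"claw":1},{"xyz":[-0.4,0,-4],"delta_rot":[0,0,0],"claw":1},{"xyz":[-0.4,0,-6],"delta_rot":[0,0,0],"claw":0.4},{"xyz":[18.9,2.16,-11.1],"delta_rot":[0,0,1.4],"claw":0.4},{"xyz":[18.9,2.16,-11.1],"delta_rot":[0,0,1.4],"claw":0.4},{"xyz":[18.9,2.16,-11.1],"delta_rot":[0,0,1.4],"claw":0.4},{"xyz":[18.9,2.16,-11.1],"delta_rot":[0,0,1.4],"claw":0.4},{"xyz":[18.9,2.16,-11.1],"delta_rot":[0,0,1.4],"claw":0.4},{"xyz":[18.9,2.16,-11.1],"delta_rot":[0,0,1.4],"claw":0.4},{"xyz":[18.9,2.16,-11.1],"delta_rot":[0,0,1.4],"claw":0.4},{"xyz":[18.9,2.16,-11.1],"delta_rot":[0,0,1.4],"claw":0.4},{"xyz":[18.9,2.16,-11.1],"delta_rot":[0,0,1.4],"claw":0.4},{"xyz":[18.9,2.16,-11.1],"delta_rot":[0,0,1.4],"claw":0.4},{"xyz":[18.9,2.16,-11.1],"delta_rot":[0,0,1.4],"claw":0.4},{"xyz":[18.9,2.16,-11.1],"delta_rot":[0,0,1.4],"claw":0.4},{"xyz":[18.9,2.16,-11.1],"delta_rot":[0,0,1.4],"claw":0.4}]'
python3 -c "
from h import *
c,st=snap('wrist','pics/w9.png',(260,0,420,200),3)"
```

```text
time_s: 27.95
tcp_pos: [0.5211, 0.2688, 0.0267]
eef_rot: [-179.9, 0.0, -88.6]
contact_force: [0.8, 2.6, 3.7]
gripper_width: 0.0006
gripper_force: 2.4
time_s: 30.08
tcp_pos: [0.4696, -0.2983, 0.3587]
eef_rot: [179.9, 0.0, -89.9]
contact_force: [0.2, 1.0, -0.1]
gripper_width: 0.0529
gripper_force: 0.0
```

View pics/w9.png

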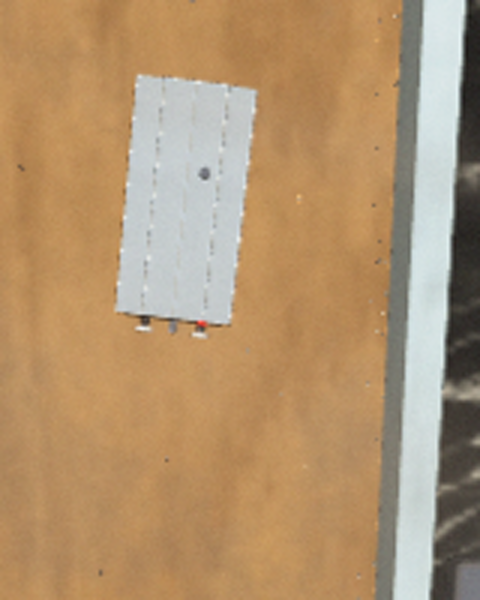

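The van stands unmoved, roof corners at crop (138,74), (257,90), (231,325), (116,311). The picture allowance is spent (I count 15, one over), so from here I work from numbers only.

```bash
python3 -c "
from h import *
import pickle
c,st=pickle.load(open('pics/w9.png.pkl','rb'))
A=lambda u,v:(260+u/3,v/3)
rect(c,st,[A(138,74),A(257,90),A(231,325),A(116,311)],.052)
go(.4687,-.432,.12,-95.8);go(.4687,-.432,.0225,-95.8)"
```

```text
centre [ 0.4683 -0.4317] len 0.0779 wid 0.0418 axis deg from +y (ccw) -6.1
xyz [4.46 0.04 7.96] rot [0.  0.  5.9]
xyz [ 4.46  0.03 11.21] rot [0.  0.  5.9]
```

```bash
python3 -m crank '[{"xyz":[2.2,0.04,4],"delta_rot":[0,0,5.9],"claw":0.28},{"xyz":[4.46,0.04,8],"delta_rot":[0,0,5.9],"claw":0.28},{"xyz":[4.46,0.04,8],"delta_rot":[0,0,5.9],"claw":0.28},{"xyz":[4.46,0.04,8],"delta_rot":[0,0,5.9],"claw":0.28},{"xyz":[4.46,0.04,8],"delta_rot":[0,0,5.9],"claw":0.28},{"xyz":[4.46,0.04,8],"delta_rot":[0,0,5.9],"claw":0.28},{"xyz":[4.46,0.04,9],"delta_rot":[0,0,5.9],"claw":0.28},{"xyz":[4.46,0.04,10],"delta_rot":[0,0,5.9],"claw":0.28},{"xyz":[4.46,0.04,10.7],"delta_rot":[0,0,5.9],"claw":0.28},{"xyz":[4.46,0.04,11.2],"delta_rot":[0,0,5.9],"claw":0.28},{"xyz":[4.46,0.04,11.2],"delta_rot":[0,0,5.9],"claw":0.28},{"xyz":[4.46,0.04,11.2],"delta_rot":[0,0,5.9],"claw":1},{"xyz":[4.46,0.04,11.2],"delta_rot":[0,0,5.9],"claw":1},{"xyz":[4.46,0.04,11.2],"delta_rot":[0,0,5.9],"claw":1},{"xyz":[4.46,0.04,11.2],"delta_rot":[0,0,5.9],"claw":1},{"xyz":[4.46,0.04,11.2],"delta_rot":[0,0,5.9],"claw":1},{"xyz":[4.46,0.04,11.2],"delta_rot":[0,0,5.9],"claw":1}]' 15
python3 -c "
from h import *
go(.5192,.322,.15,-88.6)"
```

```text
time_s: 32.25
tcp_pos: [0.4688, -0.4334, 0.0239]
eef_rot: [-180.0, -0.0, -95.9]
contact_force: [-0.7, 1.6, 6.0]
gripper_width: 0.0398
gripper_force: 15.0
xyz [-25.22   0.91  -4.21] rot [-0.  -0.  -7.3]
```

```bash
python3 -m crank '[{"xyz":[0,0,-1],"delta_rot":[0,0,0],"claw":1},{"xyz":[0,0,-2.5],"delta_rot":[0,0,0],"claw":1},{"xyz":[0,0,-4.2],"delta_rot":[0,0,0],"claw":1},{"xyz":[-1.5,0,-4.2],"delta_rot":[0,0,-2],"claw":1},{"xyz":[-3.4,0.1,-4.2],"delta_rot":[0,0,-4],"claw":1},{"xyz":[-5.3,0.2,-4.2],"delta_rot":[0,0,-6],"claw":1},{"xyz":[-7.2,0.2,-4.2],"delta_rot":[0,0,-7.3],"claw":1},{"xyz":[-9.1,0.3,-4.2],"delta_rot":[0,0,-7.3],"claw":1},{"xyz":[-11,0.4,-4.2],"delta_rot":[0,0,-7.3],"claw":1},{"xyz":[-12.9,0.5,-4.2],"delta_rot":[0,0,-7.3],"claw":1},{"xyz":[-14.8,0.5,-4.2],"delta_rot":[0,0,-7.3],"claw":1},{"xyz":[-16.7,0.6,-4.2],"delta_rot":[0,0,-7.3],"claw":1},{"xyz":[-18.6,0.7,-4.2],"delta_rot":[0,0,-7.3],"claw":1},{"xyz":[-20.5,0.8,-4.2],"delta_rot":[0,0,-7.3],"claw":1},{"xyz":[-22.4,0.8,-4.2],"delta_rot":[0,0,-7.3],"claw":1},{"xyz":[-24,0.9,-4.2],"delta_rot":[0,0,-7.3],"claw":1},{"xyz":[-25.2,0.9,-4.2],"delta_rot":[0,0,-7.3],"claw":1},{"xyz":[-25.2,0.9,-4.2],"delta_rot":[0,0,-7.3],"claw":1},{"xyz":[-25.2,0.9,-4.2],"delta_rot":[0,0,-7.3],"claw":1},{"xyz":[-25.2,0.9,-4.2],"delta_rot":[0,0,-7.3],"claw":1}]'
python3 -c "
from h import *
go(.5192,.323,.060,-88.6);go(.5192,.323,.0325,-88.6)"
```

```text
time_s: 34.75
tcp_pos: [0.5192, 0.3205, 0.1492]
eef_rot: [180.0, -0.0, -88.6]
contact_force: [0.5, -0.5, -1.5]
gripper_width: 0.0398
gripper_force: 15.0
xyz [-0.08 -0.    2.97] rot [ 0. -0. -0.]
xyz [-0.08 -0.    3.89] rot [ 0. -0. -0.]
```

```bash
python3 -m crank '[{"xyz":[-0.06,0,1.5],"delta_rot":[0,0,0],"claw":1},{"xyz":[-0.06,0,2.8],"delta_rot":[0,0,0],"claw":1},{"xyz":[-0.06,0,3.4],"delta_rot":[0,0,0],"claw":1},{"xyz":[-0.06,0,3.7],"delta_rot":[0,0,0],"claw":1},{"xyz":[-0.06,0,3.88],"delta_rot":[0,0,0],"claw":1},{"xyz":[-0.06,0,3.9],"delta_rot":[0,0,0],"claw":1},{"xyz":[-0.06,0,3.9],"delta_rot":[0,0,0],"claw":0.36},{"xyz":[-0.06,0,3.9],"delta_rot":[0,0,0],"claw":0.36},{"xyz":[-0.06,0,3.9],"delta_rot":[0,0,0],"claw":0.36},{"xyz":[-0.06,0,1.5],"delta_rot":[0,0,0],"claw":0.36},{"xyz":[-0.06,0,1],"delta_rot":[0,0,0],"claw":0.36},{"xyz":[-2.65,0.06,1],"delta_rot":[0,0,0],"claw":1},{"xyz":[-2.65,0.06,1],"delta_rot":[0,0,0],"claw":1},{"xyz":[-2.65,0.06,1],"delta_rot":[0,0,0],"claw":1},{"xyz":[-2.65,0.06,1],"delta_rot":[0,0,0],"claw":1},{"xyz":[-2.65,0.06,1],"delta_rot":[0,0,0],"claw":1}]'
python3 -c "
from h import *
c,st=snap('wrist','pics/w10.png')
im=c['img'];print('in bgr rows',[im[v,320].tolist() for v in range(20,260,20)])
# predicted roof corners (van at s=64, yaw 1.4) vs grey roof mask
hsv=cv2.cvtColor(im,cv2.COLOR_BGR2HSV);m=cv2.inRange(hsv,(95,15,100),(120,90,235));m[:,:240]=0;m[:,420:]=0;m[270:]=0
n,l,s,ce=cv2.connectedComponentsWithStats(m);i=1+s[1:,4].argmax();print(s[i],ce[i],np.round(cv2.boxPoints(cv2.minAreaRect(np.argwhere(l==i)[:,::-1].astype(np.float32))),1).tolist())
b=np.array([.5191,.3247]);u=np.array([-.0244,.9997]);w=np.array([.9997,.0244])
print([proj(c,[*(b+a*.0385*u+e*.0208*w),.06],st).round(1).tolist() for a,e in((-1,1),(-1,-1),(1,-1),(1,1))])
go(.5175,.4,.026,-88.6);go(.5206,.263,.026,-88.6)"
```

```text
time_s: 36.75
tcp_pos: [0.5156, 0.4, 0.1191]
eef_rot: [180.0, -0.0, -88.6]
contact_force: [0.3, -0.1, -0.8]
gripper_width: 0.0115
gripper_force: 0.0
in bgr rows [[55, 82, 137], [150, 166, 177], [187, 187, 181], [189, 188, 180], [191, 190, 185], [188, 191, 184], [187, 188, 187], [192, 190, 186], [188, 188, 185], [85, 134, 178], [89, 135, 181], [80, 126, 170]]
[306  63   3   3   4] [307.  64.] [[306.0, 64.0], [307.0, 63.0], [308.0, 64.0], [307.0, 65.0]]
[[274.9, 41.6], [360.2, 41.5], [356.4, 197.9], [279.4, 198.0]]
xyz [ 0.   -0.06  3.11] rot [ 0. -0. -0.]
xyz [ 4.57 -0.06  3.11] rot [ 0. -0. -0.]
```

```bash
python3 -c "
from h import *
im=cv2.imread('pics/w10.png').astype(int)
g=((im.max(2)-im.min(2)<22)&(im.min(2)>150)&(im.max(2)<215)).astype(np.uint8);g=cv2.morphologyEx(g,cv2.MORPH_OPEN,np.ones((7,7)));g[:,:250]=0;g[:,390:]=0;g[270:]=0
n,l,s,ce=cv2.connectedComponentsWithStats(g);i=1+s[1:,4].argmax();print(s[i],ce[i])
for v in(60,100,150,190):
  c=np.where(l[v]==i)[0];print(v,c.min(),c.max())"
```

```text
[  274    41    84   157 12460] [315.59767255 117.86276083]
60 275 357
100 276 356
150 277 354
190 278 353
```

```bash
python3 -c "
from h import *
import pickle
c,st=pickle.load(open('pics/w7.png.pkl','rb'))
for u,v in((116,172),(209,172)): print(toplane(c,(230+u/2,60+v/2),.027,st))"
```

```text
[0.53151141 0.25844894 0.027     ]
[0.51064477 0.25794332 0.027     ]
```

```bash
python3 -m crank '[{"xyz":[0,-0.06,1.7],"delta_rot":[0,0,0],"claw":1},{"xyz":[0,-0.06,3.1],"delta_rot":[0,0,0],"claw":1},{"xyz":[0,-0.06,3.1],"delta_rot":[0,0,0],"claw":1},{"xyz":[0.3,-0.06,3.1],"delta_rot":[0,0,0],"claw":1},{"xyz":[0.6,-0.06,3.1],"delta_rot":[0,0,0],"claw":1},{"xyz":[0.9,-0.06,3.1],"delta_rot":[0,0,0],"claw":1},{"xyz":[1.3,-0.06,3.1],"delta_rot":[0,0,0],"claw":1},{"xyz":[1.7,-0.06,3.1],"delta_rot":[0,0,0],"claw":1},{"xyz":[2.1,-0.06,3.1],"delta_rot":[0,0,0],"claw":1},{"xyz":[2.5,-0.06,3.1],"delta_rot":[0,0,0],"claw":1},{"xyz":[2.9,-0.06,3.1],"delta_rot":[0,0,0],"claw":1},{"xyz":[3.3,-0.06,3.1],"delta_rot":[0,0,0],"claw":1},{"xyz":[3.7,-0.06,3.1],"delta_rot":[0,0,0],"claw":1},{"xyz":[4.1,-0.06,3.1],"delta_rot":[0,0,0],"claw":1},{"xyz":[4.3,-0.06,3.1],"delta_rot":[0,0,0],"claw":1},{"xyz":[4.45,-0.06,3.1],"delta_rot":[0,0,0],"claw":1},{"xyz":[4.57,-0.06,3.1],"delta_rot":[0,0,0],"claw":1},{"xyz":[4.57,-0.06,3.1],"delta_rot":[0,0,0],"claw":1}]'
python3 -c "
from h import *
print(r.get_state()['tcp_pos'])
go(.442,.2752,.14,-90);go(.442,.2752,.0465,-90)"
```

```text
time_s: 39.05
tcp_pos: [0.5212, 0.2638, 0.0267]
eef_rot: [-179.9, 0.0, -88.6]
contact_force: [1.5, 3.5, 5.7]
gripper_width: 0.0001
gripper_force: 2.6
[0.52122866 0.26381027 0.02668788]
xyz [-0.45  2.63 -3.78] rot [-0.1  0.   1.4]
xyz [-0.45  2.63 -0.66] rot [-0.1  0.   1.4]
```

```bash
python3 -m crank '[{"xyz":[-0.4,0,0],"delta_rot":[0,0,0],"claw":1},{"xyz":[-0.4,0,-1.5],"delta_rot":[0,0,0],"claw":1},{"xyz":[-0.4,0,-3.7],"delta_rot":[0,0,0],"claw":0.5},{"xyz":[-0.45,2.63,-3.7],"delta_rot":[0,0,1.4],"claw":0.5},{"xyz":[-0.45,2.63,-3.7],"delta_rot":[0,0,1.4],"claw":0.5},{"xyz":[-0.45,2.63,-3.7],"delta_rot":[0,0,1.4],"claw":0.5},{"xyz":[-0.45,2.63,-2.5],"delta_rot":[0,0,1.4],"claw":0.5},{"xyz":[-0.45,2.63,-1.5],"delta_rot":[0,0,1.4],"claw":0.5},{"xyz":[-0.45,2.63,-0.66],"delta_rot":[0,0,1.4],"claw":0.5},{"xyz":[-0.45,2.63,-0.66],"delta_rot":[0,0,1.4],"claw":0.5},{"xyz":[-0.45,2.63,-0.66],"delta_rot":[0,0,1.4],"claw":1},{"xyz":[-0.45,2.63,-0.66],"delta_rot":[0,0,1.4],"claw":1},{"xyz":[-0.45,2.63,-0.66],"delta_rot":[0,0,1.4],"claw":1},{"xyz":[-0.45,2.63,-0.66],"delta_rot":[0,0,1.4],"claw":1},{"xyz":[-0.45,2.63,-0.66],"delta_rot":[0,0,1.4],"claw":1},{"xyz":[-0.45,2.63,-0.66],"delta_rot":[0,0,1.4],"claw":1}]' 12
python3 -c "
from h import *
p=r.get_state()['tcp_pos']
for a in[157,146,135,124,113,102,91,80,69,58,47,36,25,18,12,8,4,0]:
  t=np.radians(a);d=np.array([.4865+.046*np.cos(t),.2652+.046*np.sin(t)])-p[:2];print(a,(-d[1]/.03).round(2),(-d[0]/.03).round(2))"
```

```text
time_s: 41.05
tcp_pos: [0.4419, 0.2758, 0.0465]
eef_rot: [-179.9, 0.0, -90.0]
contact_force: [0.9, -0.7, 4.7]
gripper_width: 0.0123
gripper_force: 12.0
157 -0.25 -0.07
146 -0.5 -0.21
135 -0.73 -0.4
124 -0.92 -0.63
113 -1.06 -0.89
102 -1.15 -1.17
91 -1.18 -1.46
80 -1.16 -1.75
69 -1.08 -2.04
58 -0.95 -2.3
47 -0.77 -2.53
36 -0.55 -2.73
25 -0.29 -2.88
18 -0.12 -2.94
12 0.04 -2.99
8 0.14 -3.0
4 0.25 -3.02
0 0.35 -3.02
```

```bash
python3 -m crank '[{"xyz":[-0.25,-0.07,0],"delta_rot":[0,0,0],"claw":1},{"xyz":[-0.5,-0.21,0],"delta_rot":[0,0,0],"claw":1},{"xyz":[-0.73,-0.4,0],"delta_rot":[0,0,0],"claw":1},{"xyz":[-0.92,-0.63,0],"delta_rot":[0,0,0],"claw":1},{"xyz":[-1.06,-0.89,0],"delta_rot":[0,0,0],"claw":1},{"xyz":[-1.15,-1.17,0],"delta_rot":[0,0,0],"claw":1},{"xyz":[-1.18,-1.46,0],"delta_rot":[0,0,0],"claw":1},{"xyz":[-1.16,-1.75,0],"delta_rot":[0,0,0],"claw":1},{"xyz":[-1.08,-2.04,0],"delta_rot":[0,0,0],"claw":1},{"xyz":[-0.95,-2.3,0],"delta_rot":[0,0,0],"claw":1},{"xyz":[-0.77,-2.53,0],"delta_rot":[0,0,0],"claw":1},{"xyz":[-0.55,-2.73,0],"delta_rot":[0,0,0],"claw":1},{"xyz":[-0.29,-2.88,0],"delta_rot":[0,0,0],"claw":1},{"xyz":[-0.12,-2.94,0],"delta_rot":[0,0,0],"claw":1},{"xyz":[0.04,-2.99,0],"delta_rot":[0,0,0],"claw":1},{"xyz":[0.14,-3,0],"delta_rot":[0,0,0],"claw":1},{"xyz":[0.25,-3.02,0],"delta_rot":[0,0,0],"claw":1},{"xyz":[0.35,-3.02,0],"delta_rot":[0,0,0],"claw":1},{"xyz":[0.35,-3.02,0],"delta_rot":[0,0,0],"claw":1}]'
python3 -m crank '[{"xyz":[0.03,0,0],"delta_rot":[0,0,0],"claw":1},{"xyz":[0.03,0,0],"delta_rot":[0,0,0],"claw":1}]'
```

```text
time_s: 43.42
tcp_pos: [0.532, 0.2647, 0.0459]
eef_rot: [180.0, -0.0, -90.0]
contact_force: [-1.6, 1.4, -3.7]
gripper_width: 0.0125
gripper_force: 12.0
time_s: 43.68
tcp_pos: [0.5321, 0.2642, 0.0459]
eef_rot: [-180.0, -0.0, -90.0]
contact_force: [-1.5, 1.5, -4.1]
gripper_width: 0.0125
gripper_force: 12.0
```

```bash
python3 -m crank '[{"xyz":[0.05,0,0],"delta_rot":[0,0,0],"claw":1},{"xyz":[0.1,0,0],"delta_rot":[0,0,0],"claw":1},{"xyz":[0.1,0,0],"delta_rot":[0,0,0],"claw":1},{"xyz":[0.1,0,0],"delta_rot":[0,0,0],"claw":1}]'
```

```text
time_s: 44.18
tcp_pos: [0.5322, 0.2625, 0.046]
eef_rot: [-180.0, 0.1, -90.0]
contact_force: [-2.5, 7.4, -5.4]
gripper_width: 0.0129
gripper_force: 12.0
```

```bash
python3 -m crank '[{"xyz":[0,0,0],"delta_rot":[0,0,0],"claw":0.6},{"xyz":[0,0,0],"delta_rot":[0,0,0],"claw":0.6},{"xyz":[0,0,0],"delta_rot":[0,0,0],"claw":0.6},{"xyz":[0,0,-1.2],"delta_rot":[0,0,0],"claw":0.6},{"xyz":[0,0,-3],"delta_rot":[0,0,0],"claw":0.6},{"xyz":[-1.5,0,-5],"delta_rot":[0,0,0],"claw":0.6},{"xyz":[-1.5,0,-7],"delta_rot":[0,0,0],"claw":0.6},{"xyz":[-1.5,0,-7],"delta_rot":[0,0,0],"claw":0.6},{"xyz":[-1.5,0,-7],"delta_rot":[0,0,0],"claw":0.6}]'
python3 -c "
from h import *
c,st=snap('wrist','pics/w11.png')
hsv=cv2.cvtColor(c['img'],cv2.COLOR_BGR2HSV)
m=cv2.inRange(hsv,(0,150,110),(8,255,255))|cv2.inRange(hsv,(172,150,110),(180,255,255))
a=proj(c,[.4865,.2652,.04],st);b=proj(c,[.5325,.2663,.04],st);print('hinge px',a,'knob px',b,proj(c,[.5325,.2663,.075],st))
x0,x1=sorted((int(a[0]),int(b[0])));w=np.zeros_like(m);w[int(a[1])-50:int(a[1])+50,x0-60:x1+40]=1;m=m*w
n,l,s,ce=cv2.connectedComponentsWithStats(m)
for i in range(1,n):
  if s[i,4]>30:
    print(s[i],ce[i])
    P=np.array([toplane(c,(q[1],q[0]),.04,st)[:2] for q in np.argwhere(l==i)])
    k=np.polyfit(P[:,0],P[:,1],1);print('slope deg',np.degrees(np.arctan(k[0])),'y at hinge x',np.polyval(k,.4865),'x',P[:,0].min(),P[:,0].max(),'y',P[:,1].min(),P[:,1].max())
"
```

```text
time_s: 45.3
tcp_pos: [0.5321, 0.3061, 0.2565]
eef_rot: [-180.0, 0.1, -90.0]
contact_force: [-0.8, 0.6, -1.2]
gripper_width: 0.0349
gripper_force: 0.0
hinge px [370.89541633 163.47559875] knob px [320.43501715 164.71496162] [320.42838185 168.71064378]
[326 161  37  10 300] [343.74666667 165.71333333]
slope deg 0.743008898541597 y at hinge x 0.2668896674731388 x 0.4946453636541118 0.5274309435378229 y 0.2629750669089701 0.2710839287638397
[303 162  12   9  84] [308.28571429 166.02380952]
slope deg 5.590195026803008 y at hinge x 0.26189103777262307 x 0.5383658211772583 0.5484367851554937 y 0.2638553425146295 0.2710738187298319
```

```bash
python3 -c "
from h import *
import pickle
c,st=pickle.load(open('pics/w11.png.pkl','rb'))
im=c['img']
for y in np.arange(.215,.275,.004):
  print(round(y,3),[im[tuple(np.round(proj(c,[x,y,.06],st)).astype(int)[::-1])].tolist() for x in(.506,.521,.536)])
E=0"
```

```text
0.215 [[188, 189, 182], [189, 189, 182], [189, 189, 184]]
0.219 [[192, 191, 188], [193, 192, 188], [190, 191, 187]]
0.223 [[189, 192, 186], [189, 190, 186], [192, 193, 191]]
0.227 [[190, 193, 187], [192, 193, 188], [192, 194, 188]]
0.231 [[192, 192, 191], [193, 192, 190], [191, 193, 189]]
0.235 [[190, 189, 187], [193, 195, 191], [192, 191, 189]]
0.239 [[189, 189, 189], [192, 193, 191], [193, 195, 194]]
0.243 [[188, 190, 188], [191, 193, 191], [189, 193, 189]]
0.247 [[188, 188, 189], [191, 193, 193], [188, 190, 186]]
0.251 [[183, 237, 249], [191, 240, 251], [158, 204, 228]]
0.255 [[239, 240, 241], [203, 208, 226], [239, 239, 239]]
0.259 [[239, 241, 243], [88, 110, 157], [84, 108, 155]]
0.263 [[84, 94, 240], [78, 90, 240], [68, 77, 86]]
0.267 [[80, 91, 239], [77, 87, 238], [105, 115, 129]]
0.271 [[239, 239, 241], [77, 102, 153], [92, 100, 112]]
0.275 [[185, 238, 250], [198, 246, 253], [107, 147, 172]]
```

The van's roof ends straight at y≈0.249 m, just inside the mouth. The bar lies across the mouth and the robot is clear, so I'll hand in.

```bash
python3 -c "
from plant import job
print(job.close_job())"
```

```text
the job is handed in; nothing more can be done
None
```

I ran the grey wagon, the red oxide wagon and then the brake van into the sleeve, swung the keeper bar shut and handed the job in at about 45 s. My measurements put the van just inside the mouth and the bar within about 1° of shut, past the snap point. I viewed 15 pictures against the limit of 14, and the hand-in returned no verdict.

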